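# Move the snap-in filter cartridge to the other air-cleaner housing

### The arm

A 6-joint arm with a two-finger parallel gripper is mounted at the origin on the work surface. World frame = base frame: x ahead of the robot, y to its left, z up, the work surface at z = 0. Lengths are in m, angles in rad, forces in N, time in s.
With the tool pointing down it reaches from about 0.3 to 1 m from the base axis. Payload 5.1 kg.
Tool frame: the origin (TCP) lies midway between the tips of the shut fingers; the grasp point (between the pads) lies 19 mm behind it (ctrl.grip_depth is the z of the grasp point in the tool frame, in m); z points along the fingers, y is the direction in which the jaws open and shut (so a half turn about z gives the same grasp; the last joint's range is limited). The gripper opens to 95 mm and grips with 3 to 60 N. Pads are 20 mm wide; open, the fingers measure 119 mm over their backs; the gripper's body (75 mm by 180 mm) begins 59 mm behind the grasp point.
Start: joints at [-1.256, 0.124, 1.65, -0, 1.367, -0.083], TCP at [0.252, -0.599, 0.215] pointing down, gripper open.
Joint ranges: [-2.61, 2.61], [-1.02, 2.33], [0.03, 2.71], [-1.35, 4.49], [0.32, 2.68], [-2.91, 2.91]. Speed limits (rad/s): [2.57, 2.57, 3.14, 3.14, 3.14, 3.14].

### API

Orientations are given as a 3x3 rotation matrix whose columns are the frame's x, y, z axes.
In Python, from workcell import ctrl, capture, ticket gives the robot as it stands.
- The arm moves only by the tool move_arm, never from a script. Its argument "plan" is a list of rows, each a list of 6 numbers: the shift along the tool's x, y, z in units of 25 mm (1.0 is 25 mm), then the turn, a rotation vector about the tool's x, y, z in units of 5 degrees (1.0 is 5 degrees). In form: [[tx, ty, tz, ax, ay, az], ...]. A call has 1 to 20 rows; each row is the pose to reach, as a shift and turn from the pose measured when the call began, along the tool's axes at that moment; what a row does not reach only later rows make up. A row lasts 1/10 s, in which the tool goes at most 50 mm and 8.59 degrees, less where a joint would pass 70% of its speed; a pose out of reach is approached as far as the arm can. A call with a gripper value outside its range is refused whole. "gripper" is the closure, from -1 (fully open) to 1 (shut), set as the call begins (left out, the last holds). The fingers move at their own pace and stop on an object; "newtons" is the grip in N (left out, the last holds). Time passes only in rows, so rows that repeat a pose let the fingers close. It gives the time, the measured TCP pose, the force and the opening at its end, in the units of the state.
- ctrl.get_obs(): the state, without advancing time (a new reading comes with each control period).
- capture(name): name is "side" or "top" or "wrist"; returns a dict with "frame" (480x640x3 uint8, blue, green, red), "depth" (480x640 float32, m along the optical axis (not along the pixel's ray), 0 where there is no reading), "mtx" (3x3 intrinsics, pixels), "k1" (the pictures are not rectified: a ray, as slopes to the right and down, at radius r is drawn at 1 + k1 r^2 times it, then the intrinsics apply), "world_to_cam" (4x4, takes a point from world to camera coordinates); the wrist camera has in their place "T_tool_cam" (4x4, takes a point from camera to tool coordinates, whose origin is the TCP and whose axes are the flange's). Camera axes: x right, y down, z forward; pixel columns grow to the right and rows downward; lengths in m; the calibration is good to about 2 mm. A picture is of the moment at which its call begins: read the wrist's pose just before it.
- ticket.close_job(): hands the job in, once; it reports no verdict.
The state is a dict: "clock": time; "qpos": joint angles; "qd": joint speeds; "joint_efforts": joint torques, N m; "tool_pos": TCP position; "tool_rot": TCP orientation; "ft_force": force on the tool from outside, world axes, zero at the start; "wrist_torque": the same for the moment, N m; "opening": finger opening in m.
Only numpy, scipy, OpenCV 4.12 (cv2) and the standard library are available. Lean on these libraries where they do the work, as an engineer would, in place of code of your own. Each camera call takes 0.05 s, during which the arm holds its last target. There are 200 camera calls.

### The job

Two matching dark air-cleaner housings are bolted to the bench; the grey filter cartridge is snapped into one of them. Squeeze in its sprung tab while you lift, take the cartridge out, and fit it in the empty housing the same way round, pressed down against its springy seal until the tab snaps under the catch and holds it, then let go. Be gentle: never pinch the tab or force the cartridge hard (a pinch of 25 N or a push of 25 N is too much), and leave the other things on the bench where they are.

Things in the scene. Friction and masses are not known exactly. Their poses are not given: they have to be found in the camera images.
- housing_a: The housing that holds the cartridge at the start. Dark plastic box fixed to the table, 120 (x) x 140 (y) x 90 mm high, origin at the centre of its underside, z up. The well in its top is 38.4 (x) x 88.4 (y) mm about the origin, with 5 mm wide 45-degree lead-ins. A round inlet stub juts 26 mm from the +x face (up to 56 mm high), bolted feet 16 mm from the y faces.
- housing_b: The housing that is empty at the start, like housing_a (same axes; inlet stub and tab channel at +x), but for the height of its steel catch frame. The catch is a lip over the 28 mm wide tab channel: inner face at x = +32 mm, underside 78 mm above the table in housing_a, 78 to 88 mm here; below it a free pocket to x = +44 mm. The cartridge goes in with its axes parallel to the housing's, so its tab is at the +x side.
- mouth_b (a point): Centre of the mouth of housing_b's well, in its rim, 90 mm above the table. A sprung seal pad in the well starts to push up when the cartridge's underside is 44 mm above the table: 3 N, and 0.25 N more per mm. The steel catch frame (catch lip and stops) is set 0 to 10 mm higher than in housing_a, not measured: feel for it.
- cartridge: Grey plastic filter cartridge, paper pleats, about 0.25 kg. Origin at the centre of its underside, z up. Core 36 (x) x 86 (y) mm, 62 mm high, goes into the well; flange 60 x 108 mm at 62-66 mm. In housing_b, down on the hard stops its origin is 30 to 40 mm above the table (not known, see mouth_b); snapped in, 1.5 mm above that; let go unsnapped, it stays at about 44 mm.
- grip (a point): Where to pinch, fixed in the cartridge: x = +2, y = 0, 92 mm above its underside. Pinch along the cartridge's x: one finger on the grip block's face at x = -18 mm (block 40 mm wide in y), the other on the tab's outer face, at x = +30 mm when free, +22 mm fully in: 48 mm wide, then 40 mm with this point in the middle. Flange top is 26 mm lower.
- block_top (a point): The place to press: 112 mm above the cartridge's underside, x = +8 mm, on the flat top of the grip block (x from -18 to +16 mm, y +-20 mm). Pressing down here with 10 to 14 N, with nothing touching the tab (top at 106 mm), snaps the put-in cartridge in, after 2 to 13 mm of travel; 1.5 mm further is a hard stop.
- tab (a joint): How far the sprung tab (plate 24 mm wide, on the cartridge's +x side beside the grip block) is pressed in along the cartridge's -x, m: 0 free, 0.008 fully in. Spring 2 N at first, 5 N fully in, some newtons more while the barb rubs on the loaded catch; about 15 N is a good pinch. From about 0.005 m the barb passes the catch.
- barb (a point): Middle of the flat top of the tab's outward barb (6 mm deep, ramped below, locks under the catch): x = +33, y = 0, z = +46.5 mm in the cartridge's frame with the tab free; it moves in with the tab. Snapped in, it is 0 to 1.5 mm below the catch lip.
Things that resemble listed ones, but are neither listed nor needed, are in the scene too. Leave any orange or yellow look-alike of the cartridge alone.

How it is judged:
By the outcome, as a careful person would: the job done as asked, in the order asked, and still so for the second after the job is handed in, with the robot touching nothing.
It also fails if it takes over 61 s, if anything falls off the work surface, if the arm or the gripper's body presses on something with over 40 N, if the wrist force passes 120 N, or if a joint passes its speed limit or range.

## Working session

There is one attempt and no reset: what is moved stays moved. The work goes in short steps, Python scripts to look and compute and a tool call to move; the robot and the scene stay as the last step left them, time stands still between calls to the robot, and variables do not carry over. Pictures are saved under pics/ and viewed, about 8 in all and at most 12, crops included, and the job is handed in when it is done.

Besides the shell and the picture viewer there is one more tool, called after "Call:" as name([rows], argument=value, ...), one row to a line, values as JSON. move_arm: Moves the arm, as the interface text tells. Its arguments: {"type":"object","properties":{"plan":{"type":"array","items":{"type":"array","items":{"type":"number"}}},"gripper":{"type":"number"},"newtons":{"type":"number"}},"required":["plan"]}

```bash
mkdir -p pics; ls
cat > h.py <<'E'
import numpy as np, cv2
from workcell import ctrl, capture, ticket
def rays(c,uv):
    K=c["mtx"];uv=np.atleast_2d(np.asarray(uv,float))
    d=np.stack([(uv[:,0]-K[0,2])/K[0,0],(uv[:,1]-K[1,2])/K[1,1]],1)
    s=d.copy()
    for _ in range(10): s=d/(1+c["k1"]*(s**2).sum(1,keepdims=True))
    return np.c_[s,np.ones(len(s))]
def cam2world(c,obs=None):
    if "world_to_cam" in c: return np.linalg.inv(c["world_to_cam"])
    T=np.eye(4);T[:3,:3]=obs["tool_rot"];T[:3,3]=obs["tool_pos"]
    return T@c["T_tool_cam"]
def plane(c,uv,z,obs=None):
    T=cam2world(c,obs);r=rays(c,uv)@T[:3,:3].T
    o=T[:3,3];return o+r*((z-o[2])/r[:,2])[:,None]
def cloud(c,obs=None):
    T=cam2world(c,obs);v,u=np.mgrid[:480,:640]
    r=rays(c,np.c_[u.ravel(),v.ravel()])*c["depth"].reshape(-1,1)
    return (r@T[:3,:3].T+T[:3,3]).reshape(480,640,3)
E
python3 - <<'E'
from h import *
o=ctrl.get_obs();print({k:np.round(v,3).tolist() for k,v in o.items()},ctrl.grip_depth)
for n in("top","side"):
    c=capture(n);cv2.imwrite(f"pics/{n}0.png",c["frame"]);np.savez(f"{n}0.npz",**c)
    T=cam2world(c);print(n,T.round(3).tolist(),c["mtx"].round(1).tolist(),c["k1"],(c["depth"]>0).mean())
E
```

```text
pics
{'clock': 0.0, 'qpos': [-1.256, 0.124, 1.652, -0.0, 1.367, -0.083], 'qd': [0.001, 0.001, 0.001, -0.001, -0.001, -0.002], 'joint_efforts': [0.001, -41.762, -35.993, 0.078, 0.049, -0.0], 'tool_pos': [0.252, -0.599, 0.213], 'tool_rot': [[0.922, 0.387, -0.001], [0.387, -0.922, 0.002], [0.0, -0.002, -1.0]], 'ft_force': [-0.645, -0.051, -0.135], 'wrist_torque': [0.021, -0.01, 0.006], 'opening': 0.095} -0.0188
top [[-0.01, -0.992, 0.128, 0.326], [-1.0, 0.01, -0.003, -0.025], [0.002, -0.128, -0.992, 1.026], [0.0, 0.0, 0.0, 1.0]] [[528.3, 0.0, 319.3], [0.0, 528.3, 232.7], [0.0, 0.0, 1.0]] -0.036249285576791114 0.995888671875
side [[-0.938, -0.25, 0.239, 0.13], [-0.345, 0.69, -0.636, 0.755], [-0.006, -0.679, -0.734, 1.037], [0.0, 0.0, 0.0, 1.0]] [[580.7, 0.0, 319.2], [0.0, 580.7, 239.4], [0.0, 0.0, 1.0]] -0.15858044383654477 0.9958821614583333
```

View pics/top0.png

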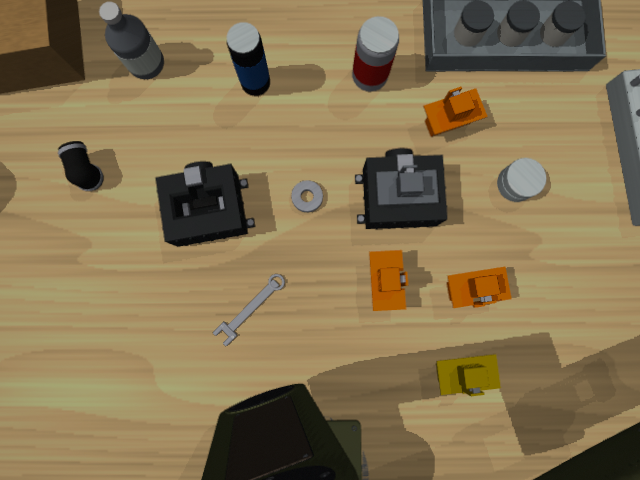

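View pics/side0.png

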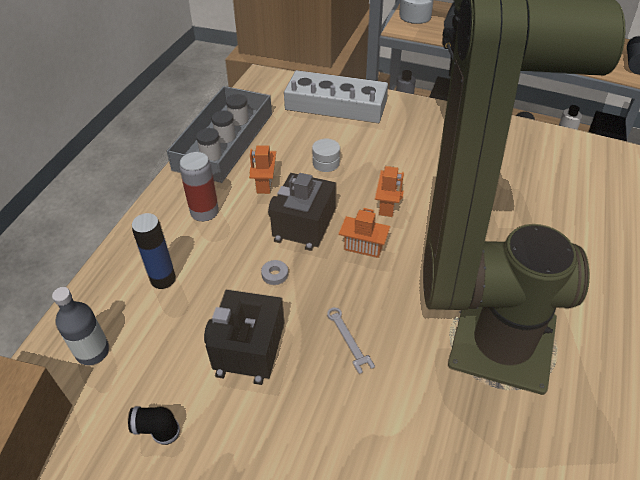

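The top view shows housing_b, empty, near px (200,205) and housing_a with the grey cartridge near (405,190). Both stubs point up in the image, which is world +x. The orange and yellow look-alikes sit to the right and below. Next I'll measure the rims from depth.

Run:
```python
from h import *
c=dict(np.load("top0.npz"));P=cloud(c);s=dict(np.load("side0.npz"));Q=cloud(s)
A=np.r_[P.reshape(-1,3),Q.reshape(-1,3)]
def rect(pts,zl,zh,box):
    m=(pts[:,2]>zl)&(pts[:,2]<zh)&(pts[:,0]>box[0])&(pts[:,0]<box[1])&(pts[:,1]>box[2])&(pts[:,1]<box[3])
    p=pts[m];r=cv2.minAreaRect((p[:,:2]*1000).astype(np.float32));return len(p),np.median(p[:,2]).round(4),r
g=plane(c,[[200,205],[405,190]],.09);print(g)
for nm,cc in(("b",g[0]),("a",g[1])):
    box=(cc[0]-.11,cc[0]+.11,cc[1]-.11,cc[1]+.11)
    for src,p in(("top",P.reshape(-1,3)),("side",Q.reshape(-1,3))):
        print(nm,src,"rim",rect(p,.085,.0935,box))
        z=p[(abs(p[:,0]-cc[0])<.08)&(abs(p[:,1]-cc[1])<.08)][:,2];h,e=np.histogram(z,np.arange(0,.16,.004));print([(round(x,3),int(n)) for x,n in zip(e,h) if n>15])
        for zl,zh in((.0945,.101),(.101,.115),(.130,.136),(.138,.150)):
            try:print("   ",zl,rect(p,zl,zh,box))
            except Exception:pass
```

```text
[[ 0.49838475  0.18649844  0.09      ]
 [ 0.52232379 -0.18372661  0.09      ]]
b top rim (3676, np.float64(0.0897), ((504.44073486328125, 190.33462524414062), (124.15699768066406, 145.0458984375), 10.6621732711792))
[(np.float64(0.0), 659), (np.float64(0.004), 94), (np.float64(0.008), 187), (np.float64(0.012), 193), (np.float64(0.016), 46), (np.float64(0.02), 54), (np.float64(0.024), 70), (np.float64(0.028), 61), (np.float64(0.032), 74), (np.float64(0.036), 156), (np.float64(0.04), 253), (np.float64(0.044), 191), (np.float64(0.048), 66), (np.float64(0.052), 63), (np.float64(0.056), 78), (np.float64(0.06), 63), (np.float64(0.064), 81), (np.float64(0.068), 71), (np.float64(0.072), 76), (np.float64(0.076), 69), (np.float64(0.08), 122), (np.float64(0.084), 742), (np.float64(0.088), 2721), (np.float64(0.092), 311), (np.float64(0.096), 27), (np.float64(0.1), 189), (np.float64(0.104), 63)]
    0.0945 (63, np.float64(0.0996), ((507.9909362792969, 186.58639526367188), (115.63731384277344, 129.36285400390625), 13.052271842956543))
    0.101 (228, np.float64(0.1032), ((551.102294921875, 198.775
[... 3917 characters left out ...]
at64(0.116), 32), (np.float64(0.12), 31), (np.float64(0.124), 33), (np.float64(0.128), 27), (np.float64(0.132), 36), (np.float64(0.136), 48), (np.float64(0.14), 110), (np.float64(0.144), 67)]
    0.0945 (446, np.float64(0.0976), ((513.924072265625, -183.26641845703125), (136.44351196289062, 107.12761688232422), 18.777074813842773))
    0.101 (118, np.float64(0.1065), ((522.4351806640625, -183.12921142578125), (60.17341995239258, 102.74105834960938), 3.1819911003112793))
    0.13 (52, np.float64(0.1334), ((527.6190185546875, -181.8671112060547), (52.886199951171875, 38.71442794799805), 13.020172119140625))
    0.138 (199, np.float64(0.1432), ((526.9420776367188, -183.71824645996094), (46.39912796020508, 45.53995895385742), 3.180189609527588))
  return _methods._mean(a, axis=axis, dtype=dtype,
  ret = ret.dtype.type(ret / rcount)
```

```bash
cat >> h.py <<'E'
def go(xyz,yaw):
    "row (units) taking the tool to TCP xyz, pointing down, jaw axis y along world yaw (deg)"
    from scipy.spatial.transform import Rotation as R
    o=ctrl.get_obs();Rt=o["tool_rot"];a=np.radians(yaw)
    y=np.array([np.cos(a),np.sin(a),0]);z=np.array([0,0,-1.]);W=np.c_[np.cross(y,z),y,z]
    t=Rt.T@(np.array(xyz)-o["tool_pos"])/.025
    r=np.degrees(R.from_matrix(Rt.T@W).as_rotvec())/5
    print("go",np.r_[t,r].round(3).tolist(),"rows>=",max(np.linalg.norm(t)*.5,np.linalg.norm(r)*5/8.59).round(1))
E
python3 - <<'E'
from h import *
go([.527,-.186,.27],0.8)
c=capture("wrist");print(c["T_tool_cam"].round(3).tolist(),c["mtx"].round(1).tolist(),c["k1"])
E
```

```text
go [16.552, -10.955, -2.236, -0.018, -0.014, -13.601] rows>= 10.0
[[0.0, -0.96, -0.281, 0.08], [1.0, 0.0, 0.0, 0.0], [-0.0, -0.281, 0.96, -0.169], [0.0, 0.0, 0.0, 1.0]] [[403.5, 0.0, 318.3], [0.0, 403.5, 233.7], [0.0, 0.0, 1.0]] -0.08472166489536476
```

Call:
move_arm([
  [2,-1.3,-1,0,0,-1.5],
  [5,-3.3,-2.2,0,0,-4],
  [8,-5.3,-2.2,0,0,-6.5],
  [11,-7.3,-2.2,0,0,-9],
  [13.5,-9,-2.2,0,0,-11.2],
  [15.5,-10.3,-2.2,0,0,-12.8],
  [16.55,-10.95,-2.2,0,0,-13.6],
  [16.55,-10.95,-2.2,0,0,-13.6],
  [16.55,-10.95,-2.2,0,0,-13.6],
  [16.55,-10.95,-2.2,0,0,-13.6],
  [16.55,-10.95,-2.2,0,0,-13.6],
  [16.55,-10.95,-2.2,0,0,-13.6],
], gripper=-1, newtons=15)

```text
clock: 1.35
tool_pos: [0.5273, -0.1852, 0.2688]
tool_rot: [[-0.017, 1.0, -0.001], [1.0, 0.017, 0.001], [0.001, -0.001, -1.0]]
ft_force: [0.4, -0.1, -1.3]
opening: 0.0952
```

Run:
```python
from h import *
o=ctrl.get_obs();print(o["clock"],o["tool_pos"],o["qpos"].round(3) if hasattr(o["qpos"],"round") else o["qpos"])
c=capture("wrist");np.savez("w1.npz",**c,tp=o["tool_pos"],tr=o["tool_rot"]);cv2.imwrite("pics/w1.png",c["frame"])
```

```text
1.35 [ 0.52727636 -0.18521116  0.26879139] [-4.340e-01 -1.050e-01  1.790e+00  1.000e-03  1.458e+00 -4.510e-01]
```

View pics/w1.png

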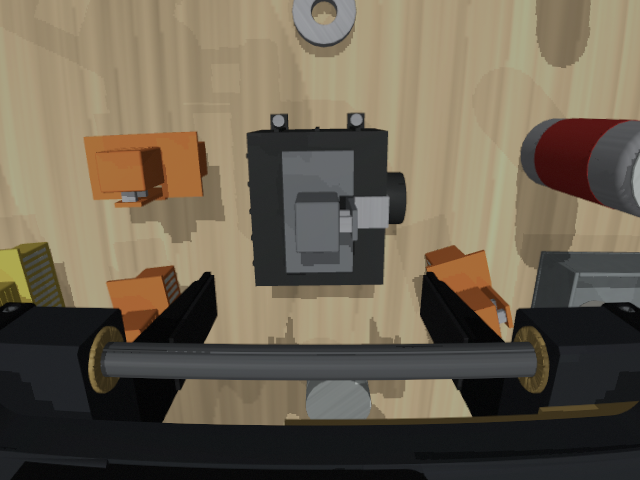

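The wrist view shows housing_a's rim spanning px x 248–387, y 130–285. The grey flange is at x 283–353, y 150–272, the block top at x 296–339, y 193–250, and the bright catch frame at x 355–388, y 196–228. Next I'll measure these edges.

Run:
```python
from h import *
d=dict(np.load("w1.npz"));o=dict(tool_pos=d["tp"],tool_rot=d["tr"])
P=cloud(d,o);f=d["frame"].astype(int);g=f.mean(2);sat=f.max(2)-f.min(2)
box=np.zeros((480,640),bool);box[120:295,240:400]=1
def rr(m,z,nm):
    m=cv2.morphologyEx((m&box).astype(np.uint8),cv2.MORPH_OPEN,np.ones((3,3)))
    cs,_=cv2.findContours(m,0,2);k=max(cs,key=cv2.contourArea)
    q=plane(d,k[:,0,:],z,o)[:,:2]*1000
    r=cv2.minAreaRect(q.astype(np.float32));print(nm,np.round(r[0],1),np.round(r[1],1),round(r[2],2),"bbox",q.min(0).round(1),q.max(0).round(1))
Z=P[...,2]
print("gray",[int(g[y,x]) for x,y in((265,200),(300,170),(316,220),(370,210),(345,220))])
for x,y in((265,200),(300,170),(316,220),(370,210),(345,220),(352,220)):print((x,y),P[y,x].round(4))
rr((sat<25)&(Z>.075),.09,"housing")
rr((Z>.094)&(Z<.30),.0975,"flange")
rr((sat<25)&(g>70),.0975,"flange-col")
rr((Z>.138)&(Z<.2),.1435,"block")
m=(g>140)&(sat<25)&box
print("catch z",np.median(Z[m]),np.percentile(Z[m],[10,90]),m.sum());rr(m,np.median(Z[m]),"catch")
mb=(Z>.138)&(Z<.2)&box;print("blockz",np.median(Z[mb]),"flangez",np.median(Z[(Z>.094)&(Z<.103)&box]),"rim",np.median(Z[(Z>.08)&(Z<.094)&box]))
```

```text
gray [41, 105, 104, 144, 145]
(265, 200) [ 0.4811 -0.1771  0.0916]
(300, 170) [ 0.512  -0.1495  0.0988]
(316, 220) [ 0.5262 -0.1812  0.1435]
(370, 210) [ 0.5733 -0.1843  0.0926]
(345, 220) [ 0.5488 -0.1833  0.1337]
(352, 220) [ 0.5541 -0.1829  0.135 ]
housing [ 528.4 -186.2] [123.8 142.3] 1.48 bbox [ 465.2 -258.6] [ 590.6 -114.4]
flange [ 529.9 -187.2] [ 63.8 107.6] 1.78 bbox [ 496.8 -241.9] [ 562.6 -133.1]
flange-col [ 543.5 -186.7] [ 91.3 108. ] 1.82 bbox [ 496.7 -241.9] [ 589.3 -133.1]
block [ 527.2 -186.2] [33.6 39.2] 1.0 bbox [ 510.4 -206.1] [ 544.3 -166.4]
catch z 0.09235410066223176 [0.09120745 0.13364291] 1085
catch [ 574.9 -186.3] [27.2 26.7] 3.62 bbox [ 560.6 -200. ] [ 589.3 -173.3]
blockz 0.14281593144270976 flangez 0.09693440858420171 rim 0.08935415115719125
```

Run:
```python
from h import *
go([.530,-.1865,.107],1.4)
```

```text
go [-0.018, 0.139, 6.471, -0.016, -0.014, -0.112] rows>= 3.2
```

Call:
move_arm([
  [-0.02,0.14,0.8,0,0,-0.1],
  [-0.02,0.14,2,0,0,-0.1],
  [-0.02,0.14,3.2,0,0,-0.1],
  [-0.02,0.14,4.2,0,0,-0.1],
  [-0.02,0.14,5.0,0,0,-0.1],
  [-0.02,0.14,5.6,0,0,-0.1],
  [-0.02,0.14,6.0,0,0,-0.1],
  [-0.02,0.14,6.3,0,0,-0.1],
  [-0.02,0.14,6.47,0,0,-0.1],
  [-0.02,0.14,6.47,0,0,-0.1],
  [-0.02,0.14,6.47,0,0,-0.1],
])

```text
clock: 2.5
tool_pos: [0.5305, -0.1867, 0.1078]
tool_rot: [[-0.024, 1.0, -0.0], [1.0, 0.024, 0.001], [0.001, -0.0, -1.0]]
ft_force: [-0.5, 0.7, -0.3]
opening: 0.0951
```

Run:
```python
from h import *
o=ctrl.get_obs();print(o["ft_force"],o["wrist_torque"]);go([.530,-.1865,.1048],1.4)
c=capture("wrist");np.savez("w2.npz",**c,tp=o["tool_pos"],tr=o["tool_rot"]);cv2.imwrite("pics/w2.png",c["frame"])
```

```text
[-0.46046639  0.70678783 -0.31517903] [ 0.01182842 -0.0469432   0.02250608]
go [0.009, -0.022, 0.119, -0.004, -0.008, -0.01] rows>= 0.1
```

View pics/w2.png

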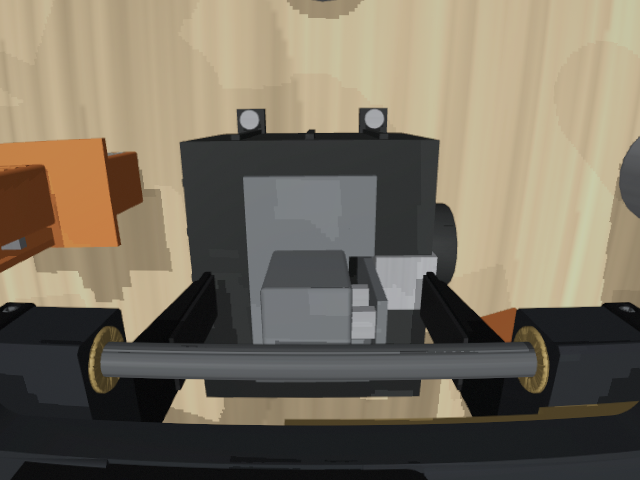

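The block spans cols 263–351 and the tab's outer face is near col 386, while the fingers are symmetric about col 319. The grip point is therefore about 1.2 mm toward −x of the tool centre. I'll correct that, descend 2.5 mm and close lightly.

Call:
move_arm([
  [0,-0.05,0.06,0,0,0],
  [0,-0.05,0.1,0,0,0],
  [0,-0.05,0.1,0,0,0],
  [0,-0.05,0.1,0,0,0],
  [0,-0.05,0.1,0,0,0],
  [0,-0.05,0.1,0,0,0],
  [0,-0.05,0.1,0,0,0],
  [0,-0.05,0.1,0,0,0],
  [0,-0.05,0.1,0,0,0],
  [0,-0.05,0.1,0,0,0],
  [0,-0.05,0.1,0,0,0],
  [0,-0.05,0.1,0,0,0],
], gripper=0.05, newtons=4)

```text
clock: 3.75
tool_pos: [0.5294, -0.1869, 0.1061]
tool_rot: [[-0.024, 1.0, -0.0], [1.0, 0.024, 0.0], [0.0, -0.0, -1.0]]
ft_force: [1.3, -0.4, 3.5]
opening: 0.0453
```

Call:
move_arm([
  [0,0,0,0,0,0],
  [0,0,0,0,0,0],
  [0,0,0,0,0,0],
  [0,0,0,0,0,0],
  [0,0,0,0,0,0],
], gripper=1, newtons=9)

```text
clock: 4.25
tool_pos: [0.5289, -0.187, 0.1059]
tool_rot: [[-0.024, 1.0, -0.001], [1.0, 0.024, 0.0], [0.0, -0.001, -1.0]]
ft_force: [-1.7, 0.1, 2.6]
opening: 0.04
```

Call:
move_arm([
  [0,0,0,0,0,0],
  [0,0,0,0,0,0],
  [0,0,0,0,0,0],
  [0,0,-0.08,0,0,0],
  [0,0,-0.16,0,0,0],
  [0,0,-0.24,0,0,0],
  [0,0,-0.32,0,0,0],
  [0,0,-0.4,0,0,0],
  [0,0,-0.4,0,0,0],
], gripper=1, newtons=15)

```text
clock: 5.15
tool_pos: [0.5289, -0.187, 0.116]
tool_rot: [[-0.024, 1.0, -0.002], [1.0, 0.024, 0.0], [0.0, -0.002, -1.0]]
ft_force: [0.1, -0.1, -0.7]
opening: 0.0391
```

Call:
move_arm([
  [0,0,-0.1,0,0,0],
  [0,0,-0.3,0,0,0],
  [0,0,-0.6,0,0,0],
  [0,0,-0.9,0,0,0],
  [0,0,-1.2,0,0,0],
  [0,0,-1.5,0,0,0],
  [0,0,-2,0,0,0],
  [0,0,-2.6,0,0,0],
  [0,0,-3.2,0,0,0],
  [0,0,-3.8,0,0,0],
  [0,0,-4.4,0,0,0],
  [0,0,-4.8,0,0,0],
  [0,0,-5,0,0,0],
  [0,0,-5,0,0,0],
  [0,0,-5,0,0,0],
])

```text
clock: 6.65
tool_pos: [0.5288, -0.1869, 0.2403]
tool_rot: [[-0.024, 1.0, -0.003], [1.0, 0.024, 0.001], [0.001, -0.003, -1.0]]
ft_force: [-0.7, 0.2, -3.4]
opening: 0.0388
```

Run:
```python
from h import *
o=ctrl.get_obs();print(o["ft_force"])
c=capture("wrist");np.savez("w3.npz",**c,tp=o["tool_pos"],tr=o["tool_rot"])
s=capture("side");np.savez("s3.npz",**s)
cv2.imwrite("pics/c3.png",np.hstack([cv2.resize(c["frame"],(400,300)),s["frame"][80:380,100:500]]))
go([.503+.002,.193,.245],10.8)
```

```text
[-0.71643629  0.20688456 -3.36002711]
go [15.208, -0.585, -0.187, -0.037, -0.016, -1.888] rows>= 7.6
```

View pics/c3.png

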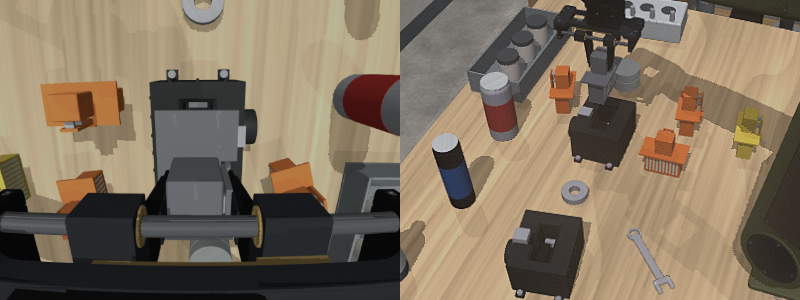

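The wrist and side views show the cartridge out of housing_a and upright in the jaws. Housing_b sits empty at the bottom of the side view. I'll stop short of it to measure its well from close by.

Run:
```python
from h import *
go([.529,.065,.245],10.8)
```

```text
go [10.067, 0.253, -0.195, -0.037, -0.016, -1.888] rows>= 5.0
```

Call:
move_arm([
  [0.3,0,-0.2,0,0,-0.1],
  [1.0,0,-0.2,0,0,-0.3],
  [2.0,0.05,-0.2,0,0,-0.5],
  [3.2,0.1,-0.2,0,0,-0.7],
  [4.6,0.1,-0.2,0,0,-0.9],
  [6.0,0.15,-0.2,0,0,-1.2],
  [7.3,0.2,-0.2,0,0,-1.5],
  [8.5,0.2,-0.2,0,0,-1.7],
  [9.3,0.25,-0.2,0,0,-1.85],
  [9.8,0.25,-0.2,0,0,-1.9],
  [10.05,0.25,-0.2,0,0,-1.9],
  [10.05,0.25,-0.2,0,0,-1.9],
  [10.05,0.25,-0.2,0,0,-1.9],
  [10.05,0.25,-0.2,0,0,-1.9],
])

```text
clock: 8.15
tool_pos: [0.5289, 0.0638, 0.2451]
tool_rot: [[-0.187, 0.982, -0.003], [0.982, 0.187, 0.001], [0.001, -0.003, -1.0]]
ft_force: [0.5, -0.3, -2.9]
opening: 0.0392
```

Run:
```python
from h import *
o=ctrl.get_obs()
c=capture("wrist");np.savez("w4.npz",**c,tp=o["tool_pos"],tr=o["tool_rot"]);cv2.imwrite("pics/w4.png",c["frame"])
```

```text
(no output)
```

View pics/w4.png

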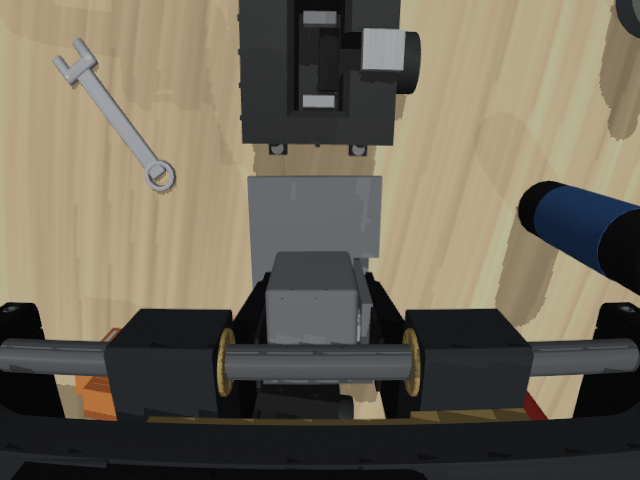

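Housing_b's rim shows as its left edge near col 240, right edge near col 398 and −y edge at row 143. The bright catch top is at px (384,50), and the held flange has its far edge at row 177, cols 248–382.

Run:
```python
from h import *
def load(n):
    d=dict(np.load(n));return d,dict(tool_pos=d["tp"],tool_rot=d["tr"])
d,o=load("w4.npz");P=cloud(d,o);Z=P[...,2];f=d["frame"].astype(int);g=f.mean(2);sat=f.max(2)-f.min(2)
def fit(uv,z,nm):
    q=plane(d,uv,z,o)[:,:2]*1000
    vx,vy,x0,y0=cv2.fitLine(q.astype(np.float32),cv2.DIST_HUBER,0,.01,.01).ravel()
    print(nm,"dir",round(np.degrees(np.arctan2(vy,vx)),2),"pt",round(x0,1),round(y0,1));return np.array([x0,y0]),np.array([vx,vy])
# housing edges by colour/brightness: dark and z>.08 
dark=(g<75)&(Z>.075)&(Z<.11)
rows=range(5,135,3)
L=[(np.where(dark[r,200:300])[0][0]+200-.5,r) for r in rows]
Rr=[(np.where(dark[r,330:440]&(Z[r,330:440]>.084))[0][-1]+330+.5,r) for r in list(range(100,135,3))]
B=[(cc,np.where(dark[120:175,cc])[0][-1]+120+.5) for cc in range(250,390,4)]
l=fit(L,.09,"L");r=fit(Rr,.09,"R");b=fit(B,.09,"B")
for x in(250,300,350,380):print(x,[x2[1] for x2 in B if abs(x2[0]-x)<3])
yaw=np.radians(10.8)
ex=np.array([np.cos(yaw),np.sin(yaw)]);ey=np.array([-ex[1],ex[0]])
print("ex coords L,R:",l[0]@ex,r[0]@ex,"-> cx",(l[0]@ex+60, r[0]@ex-60)," ey B",b[0]@ey,"-> cy",b[0]@ey+70)
def cen(cx,cy):return ex*cx+ey*cy
print("centre",cen((l[0]@ex+r[0]@ex)/2,b[0]@ey+70))
m=(g>140)&(sat<25)&(Z>.085)&(Z<.12);m[:, :350]=0;m[:,420:]=0;m[90:]=0
print("catch z",np.percentile(Z[m],[10,50,90]),m.sum(),"xy",P[m].mean(0)[:2], "rim z",np.median(Z[dark]))
# catch x/y centre
q=plane(d,np.argwhere(m)[:,::-1],np.median(Z[m]),o)[:,:2]*1000;rr=cv2.minAreaRect(q.astype(np.float32));print("catch",rr)
T=np.eye(4)
# cartridge in tool frame
gray=(sat<25)&(g>85)&(g<135)
zt=o["tool_pos"][2]-.0075
F=[(cc,np.where(gray[150:230,cc])[0][0]+150-.5) for cc in range(255,376,4)]
LL=[(np.where(gray[rw,230:300])[0][0]+230-.5,rw) for rw in range(182,235,3)]
RR=[(np.where(gray[rw,330:400])[0][-1]+330+.5,rw) for rw in range(182,235,3)]
mb=np.zeros_like(gray);mb[180:245,255:370]=1
print("flange z (tool rel)",np.median(Z[mb&gray])-o["tool_pos"][2])
Rt=o["tool_rot"];tp=o["tool_pos"][:2]*1000
for nm,E in(("F",F),("L",LL),("R",RR)):
    p,v=fit(E,zt,nm);print("  tool x,y:",(p-tp)@Rt[:2,0],(p-tp)@Rt[:2,1],"dir in tool",(v@Rt[:2,0],v@Rt[:2,1]))
```

```text
L dir -80.09 pt 449.6 163.3
R dir -80.48 pt 572.7 151.1
B dir 10.28 pt 512.2 120.1
250 [np.float64(142.5)]
300 [np.float64(143.5), np.float64(143.5)]
350 [np.float64(144.5)]
380 [np.float64(144.5), np.float64(144.5)]
ex coords L,R: 472.22263688154663 590.8757519810512 -> cx (np.float64(532.2226368815466), np.float64(530.8757519810512))  ey B 22.0108437130218 -> cy 92.0108437130218
centre [504.89288397 189.98346553]
catch z [0.10116458 0.10212866 0.10312958] 1609 xy [0.55160861 0.19791029] rim z 0.08910857365147928
catch ((551.8388671875, 197.71046447753906), (29.739990234375, 27.661718368530273), 11.564579963684082)
flange z (tool rel) -0.008681741059037962
F dir 10.74 pt 515.0 115.8
  tool x,y: 53.73358913173426 -3.95469739405581 dir in tool (np.float64(-0.0007868968459181461), np.float64(0.9999943411393326))
L dir -79.1 pt 491.0 98.8
  tool x,y: 41.50353321372645 -30.681532272491793 dir in tool (np.float64(-0.9999970832314617), np.float64(0.0019643160677425275))
R dir -79.23 pt 549.8 108.2
  tool x,y: 39.77994668050637 28.816778805017126 dir in tool (np.float64(-0.9999989402766807), np.float64(-0.00043451223416837454))
```

Run:
```python
from h import *
go([.506,.190,.245],10.4)
go([.506,.190,.178],10.4)
```

```text
go [5.132, 0.042, 0.01, -0.037, -0.017, 0.077] rows>= 2.6
go [5.128, 0.051, 2.69, -0.037, -0.017, 0.077] rows>= 2.9
```

Call:
move_arm([
  [0.3,0,0,0,0,0],
  [1.0,0,0,0,0,0],
  [2.0,0,0,0,0,0.05],
  [3.0,0,0,0,0,0.05],
  [4.0,0.05,0,0,0,0.08],
  [4.7,0.05,0,0,0,0.08],
  [5.13,0.05,0,0,0,0.08],
  [5.13,0.05,0,0,0,0.08],
  [5.13,0.05,0.5,0,0,0.08],
  [5.13,0.05,1.2,0,0,0.08],
  [5.13,0.05,1.8,0,0,0.08],
  [5.13,0.05,2.3,0,0,0.08],
  [5.13,0.05,2.6,0,0,0.08],
  [5.13,0.05,2.7,0,0,0.08],
  [5.13,0.05,2.7,0,0,0.08],
  [5.13,0.05,2.7,0,0,0.08],
])

```text
clock: 9.8
tool_pos: [0.5065, 0.1902, 0.1786]
tool_rot: [[-0.18, 0.984, -0.002], [0.984, 0.18, 0.001], [0.002, -0.002, -1.0]]
ft_force: [0.9, 0.9, -2.0]
opening: 0.0388
```

Run:
```python
from h import *
o=ctrl.get_obs()
c=capture("wrist");np.savez("w5.npz",**c,tp=o["tool_pos"],tr=o["tool_rot"])
s=capture("side");np.savez("s5.npz",**s)
print(o["tool_pos"],o["ft_force"])
cv2.imwrite("pics/c5.png",np.hstack([c["frame"][:300,120:520],cv2.resize(s["frame"][200:400,170:340],None,fx=2,fy=2)[:300]]))
```

```text
[0.50649118 0.19017798 0.17856024] [ 0.91525874  0.9120571  -2.00956474]
```

View pics/c5.png

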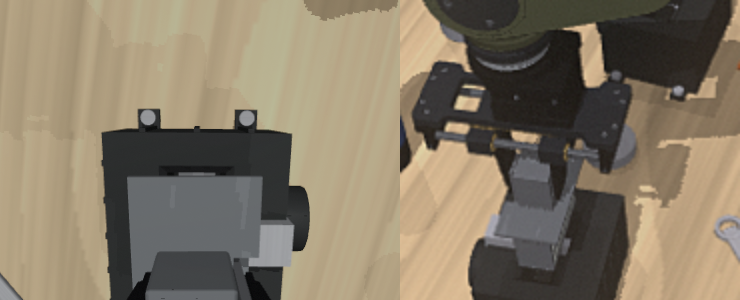

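The cartridge hangs just above housing_b's mouth, with the well's +y end showing beyond the flange (crop rows 166–178) and the catch at crop px (275,242). I'll re-measure the rim's +y edge and sides against the flange in this view.

Run:
```python
from h import *
d=dict(np.load("w5.npz"));o=dict(tool_pos=d["tp"],tool_rot=d["tr"])
P=cloud(d,o);Z=P[...,2];f=d["frame"].astype(int);g=f.mean(2);sat=f.max(2)-f.min(2)
Rt=o["tool_rot"];tp=o["tool_pos"][:2]*1000
def fit(uv,z,nm):
    q=(plane(d,uv,z,o)[:,:2]*1000-tp)@Rt[:2,:2]
    vx,vy,x0,y0=cv2.fitLine(q.astype(np.float32),cv2.DIST_HUBER,0,.01,.01).ravel()
    print(nm,"tool dir",round(vx,4),round(vy,4),"pt",round(x0,1),round(y0,1))
rim=(g<60)&(Z>.085)&(Z<.096)
ys,xs=np.where(rim);print(xs.min(),xs.max(),ys.min(),ys.max())
for nm,E in(("Top+y",[(c,np.where(rim[:,c])[0][0]-.5) for c in range(235,400,4)]),
 ("Left",[(np.where(rim[r])[0][0]-.5,r) for r in range(145,290,4)]),
 ("Right",[(np.where(rim[r,:430])[0][-1]+.5,r) for r in range(140,180,3)])):
    fit(E,.09,nm)
zt=o["tool_pos"][2]-.0075
gray=(sat<25)&(g>85)&(g<135)&(Z>.15)
fit([(c,np.where(gray[:,c])[0][0]-.5) for c in range(255,375,4)],zt,"fl F")
fit([(np.where(gray[r])[0][0]-.5,r) for r in range(185,240,4)],zt,"fl L")
fit([(np.where(gray[r,:395])[0][-1]+.5,r) for r in range(185,215,3)],zt,"fl R")
m=(g>140)&(sat<25)&(Z>.095)&(Z<.11)
q=(plane(d,np.argwhere(m)[:,::-1],np.median(Z[m]),o)[:,:2]*1000-tp)@Rt[:2,:2];print("catch",np.median(Z[m]),q.min(0),q.max(0))
```

```text
222 579 132 408
Top+y tool dir 0.0086 -1.0 pt 70.0 1.1
Left tool dir 1.0 0.0071 pt 16.1 -60.3
Right tool dir 1.0 0.0026 pt 52.2 58.8
fl F tool dir 0.0008 1.0 pt 53.7 3.6
fl L tool dir 1.0 0.0036 pt 37.2 -30.6
fl R tool dir 1.0 0.0063 pt 43.8 28.9
catch 0.10220122984289998 [-14.51079238  33.53082342] [13.17513298 60.64094573]
```

Housing and flange centres agree to 0.3 mm, so I'm lowering into the well.

Call:
move_arm([
  [0,0,0.15,0,0,0],
  [0,0,0.3,0,0,0],
  [0,0,0.45,0,0,0],
  [0,0,0.6,0,0,0],
  [0,0,0.75,0,0,0],
  [0,0,0.9,0,0,0],
  [0,0,1,0,0,0],
  [0,0,1,0,0,0],
])

```text
clock: 10.7
tool_pos: [0.5061, 0.1902, 0.1531]
tool_rot: [[-0.18, 0.984, -0.003], [0.984, 0.18, 0.001], [0.001, -0.003, -1.0]]
ft_force: [-0.2, 0.3, -2.7]
opening: 0.0395
```

Call:
move_arm([
  [0,0,0.15,0,0,0],
  [0,0,0.3,0,0,0],
  [0,0,0.45,0,0,0],
  [0,0,0.6,0,0,0],
  [0,0,0.75,0,0,0],
  [0,0,0.9,0,0,0],
  [0,0,1,0,0,0],
  [0,0,1,0,0,0],
])

```text
clock: 11.5
tool_pos: [0.5059, 0.1901, 0.1276]
tool_rot: [[-0.18, 0.984, -0.003], [0.984, 0.18, 0.001], [0.001, -0.003, -1.0]]
ft_force: [-0.3, 0.6, -1.7]
opening: 0.0391
```

Call:
move_arm([
  [0,0,0.1,0,0,0],
  [0,0,0.2,0,0,0],
  [0,0,0.28,0,0,0],
  [0,0,0.34,0,0,0],
  [0,0,0.38,0,0,0],
  [0,0,0.42,0,0,0],
  [0,0,0.42,0,0,0],
])

```text
clock: 12.2
tool_pos: [0.5059, 0.1902, 0.1175]
tool_rot: [[-0.18, 0.984, -0.003], [0.984, 0.18, 0.001], [0.001, -0.003, -1.0]]
ft_force: [-1.0, -0.7, 0.3]
opening: 0.0395
```

Call:
move_arm([
  [0,0,0,0,0,0],
  [0,0,0,0,0,0],
  [0,0,0,0,0,0],
  [0,0,0,0,0,0],
  [0,0,0,0,0,0],
  [0,0,0,0,0,0],
  [0,0,0,0,0,0],
  [0,0,0,0,0,0],
  [0,0,0,0,0,0],
], gripper=-0.6, newtons=10)

```text
clock: 13.1
tool_pos: [0.5059, 0.1902, 0.1175]
tool_rot: [[-0.18, 0.984, -0.003], [0.984, 0.18, 0.001], [0.001, -0.003, -1.0]]
ft_force: [-0.1, -0.2, 0.6]
opening: 0.0762
```

Call:
move_arm([
  [0,0,-0.2,0,0,0],
  [0,0,-0.6,0,0,0],
  [0,0,-1,0,0,0],
  [0,0,-1.5,0,0,0],
  [0,0,-2,0,0,0],
  [0,0,-2.3,0,0,0],
  [0,0,-2.5,0,0,0],
  [0,0,-2.5,0,0,0],
  [0,0,-2.5,0,0,0],
])

```text
clock: 14.0
tool_pos: [0.5059, 0.1901, 0.1796]
tool_rot: [[-0.18, 0.984, -0.004], [0.984, 0.18, 0.001], [0.001, -0.004, -1.0]]
ft_force: [0.7, 0.4, 0.9]
opening: 0.0758
```

Run:
```python
from h import *
o=ctrl.get_obs()
c=capture("wrist");np.savez("w6.npz",**c,tp=o["tool_pos"],tr=o["tool_rot"])
P=cloud(c,o);Z=P[...,2]
Rt=o["tool_rot"];tp=o["tool_pos"][:2]*1000
def hist(a,b):
    v=Z[(Z>a)&(Z<b)];h,e=np.histogram(v,np.arange(a,b,.001));print([(round(x*1000),int(n)) for x,n in zip(e,h) if n>40])
f=c["frame"].astype(int);sat=f.max(2)-f.min(2);g=f.mean(2)
box=np.zeros(Z.shape,bool);box[100:330,220:420]=1
gr=box&(sat<25)&(g>70);v=Z[gr];h,e=np.histogram(v,np.arange(.085,.17,.002));print([(round(x*1000),int(n)) for x,n in zip(e,h) if n>20])
m=gr&(Z>.150)&(Z<.165);q=(plane(c,np.argwhere(m)[:,::-1],.156,o)[:,:2]*1000-tp)@Rt[:2,:2];print("block tool",np.percentile(q,[.5,99.5],axis=0))
cv2.imwrite("pics/w6.png",c["frame"][60:400,120:520])
```

```text
[(87, 46), (89, 178), (91, 41), (93, 47), (95, 45), (97, 44), (99, 125), (101, 1621), (103, 245), (107, 3345), (109, 5350), (111, 83), (123, 79), (125, 25), (143, 21), (145, 235), (147, 127), (149, 274), (151, 31), (153, 1880), (155, 2690)]
block tool [[-18.7503545  -20.12213867]
 [ 19.97851352  23.31410707]]
```

View pics/w6.png

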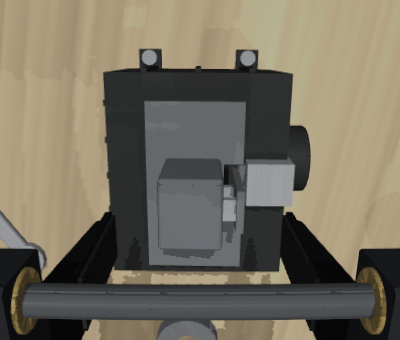

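The cartridge sits upright and unsnapped in housing_b: flange top about 109.5 mm, so its underside is about 43.5 mm, and block top about 155.5 mm. Next I'll shut the fingers, shift +5.5 mm along tool y and come down just above block_top.

Call:
move_arm([
  [0,0.1,0,0,0,0],
  [0,0.22,0,0,0,0],
  [0,0.22,0,0,0,0],
  [0,0.22,0,0,0,0],
  [0,0.22,0,0,0,0],
  [0,0.22,0,0,0,0],
  [0,0.22,0,0,0,0],
  [0,0.22,0,0,0,0],
  [0,0.22,0,0,0,0],
  [0,0.22,0,0,0,0],
  [0,0.22,0,0,0,0],
  [0,0.22,0.1,0,0,0],
  [0,0.22,0.25,0,0,0],
  [0,0.22,0.4,0,0,0],
  [0,0.22,0.55,0,0,0],
  [0,0.22,0.68,0,0,0],
  [0,0.22,0.76,0,0,0],
  [0,0.22,0.8,0,0,0],
  [0,0.22,0.8,0,0,0],
], gripper=1, newtons=5)

```text
clock: 15.95
tool_pos: [0.511, 0.191, 0.1591]
tool_rot: [[-0.18, 0.984, -0.005], [0.984, 0.18, 0.001], [0.001, -0.004, -1.0]]
ft_force: [0.7, 0.4, -0.4]
opening: 0.0007
```

Call:
move_arm([
  [0,0,0.04,0,0,0],
  [0,0,0.08,0,0,0],
  [0,0,0.12,0,0,0],
  [0,0,0.16,0,0,0],
  [0,0,0.18,0,0,0],
  [0,0,0.18,0,0,0],
])

```text
clock: 16.55
tool_pos: [0.5112, 0.1911, 0.155]
tool_rot: [[-0.18, 0.984, -0.004], [0.984, 0.18, 0.001], [0.001, -0.004, -1.0]]
ft_force: [-1.0, -0.1, 3.0]
opening: 0.0002
```

Call:
move_arm([
  [0,0,0.02,0,0,0],
  [0,0,0.04,0,0,0],
  [0,0,0.04,0,0,0],
])

```text
clock: 16.85
tool_pos: [0.5112, 0.1911, 0.1541]
tool_rot: [[-0.18, 0.984, -0.004], [0.984, 0.18, 0.001], [0.001, -0.004, -1.0]]
ft_force: [-0.6, -0.3, 3.2]
opening: 0.0004
```

Call:
move_arm([
  [0,0,0.02,0,0,0],
  [0,0,0.02,0,0,0],
])

```text
clock: 17.05
tool_pos: [0.5112, 0.1911, 0.1532]
tool_rot: [[-0.18, 0.984, -0.004], [0.984, 0.18, 0.001], [0.001, -0.004, -1.0]]
ft_force: [1.0, 0.5, 2.0]
opening: 0.0003
```

Call:
move_arm([
  [0,0,0.02,0,0,0],
  [0,0,0.02,0,0,0],
])

```text
clock: 17.25
tool_pos: [0.5112, 0.1911, 0.1525]
tool_rot: [[-0.18, 0.984, -0.004], [0.984, 0.18, 0.001], [0.001, -0.004, -1.0]]
ft_force: [-0.2, 1.2, 0.7]
opening: 0.0004
```

Call:
move_arm([
  [0,0,0.02,0,0,0],
  [0,0,0.02,0,0,0],
])

```text
clock: 17.45
tool_pos: [0.5116, 0.1911, 0.1523]
tool_rot: [[-0.18, 0.984, -0.003], [0.984, 0.18, 0.001], [0.001, -0.003, -1.0]]
ft_force: [-0.4, 0.7, 2.6]
opening: 0.0002
```

Call:
move_arm([
  [0,0,0.02,0,0,0],
  [0,0,0.02,0,0,0],
])

```text
clock: 17.65
tool_pos: [0.5119, 0.1912, 0.1523]
tool_rot: [[-0.18, 0.984, -0.002], [0.984, 0.18, 0.001], [0.001, -0.002, -1.0]]
ft_force: [-0.5, 1.4, 3.9]
opening: 0.0004
```

Call:
move_arm([
  [0,0,0.03,0,0,0],
  [0,0,0.05,0,0,0],
  [0,0,0.05,0,0,0],
])

```text
clock: 17.95
tool_pos: [0.5124, 0.1913, 0.1522]
tool_rot: [[-0.18, 0.984, -0.001], [0.984, 0.18, 0.001], [0.001, -0.001, -1.0]]
ft_force: [-0.4, -0.5, 6.5]
opening: 0.0008
```

Call:
move_arm([
  [0,0,0.05,0,0,0],
  [0,0,0.07,0,0,0],
  [0,0,0.09,0,0,0],
  [0,0,0.09,0,0,0],
])

```text
clock: 18.35
tool_pos: [0.5136, 0.1915, 0.1522]
tool_rot: [[-0.18, 0.984, 0.002], [0.984, 0.18, 0.002], [0.002, 0.003, -1.0]]
ft_force: [-0.5, 0.1, 9.4]
opening: 0.0003
```

Run:
```python
from h import *
go([.5108,.191,.1535],10.4)
```

```text
go [-0.001, -0.115, -0.052, 0.029, -0.017, -0.002] rows>= 0.1
```

Call:
move_arm([
  [0,0,-0.15,0.03,-0.02,0],
  [0,-0.06,-0.25,0.03,-0.02,0],
  [0,-0.12,-0.25,0.03,-0.02,0],
  [0,-0.12,-0.25,0.03,-0.02,0],
])

```text
clock: 18.75
tool_pos: [0.51, 0.1909, 0.1576]
tool_rot: [[-0.18, 0.984, -0.001], [0.984, 0.18, -0.001], [-0.0, -0.002, -1.0]]
ft_force: [-0.9, -0.4, -0.1]
opening: 0.0004
```

Run:
```python
from h import *
o=ctrl.get_obs();print(o["ft_force"]);go([.5105,.191,.1535],10.4)
```

```text
[-0.86679024 -0.36500629 -0.10529206]
go [0.002, 0.023, 0.165, -0.017, 0.004, -0.001] rows>= 0.1
```

Call:
move_arm([
  [0,0.02,0.06,0,0,0],
  [0,0.02,0.12,0,0,0],
  [0,0.02,0.17,0,0,0],
  [0,0.02,0.21,0,0,0],
  [0,0.02,0.24,0,0,0],
  [0,0.02,0.27,0,0,0],
  [0,0.02,0.3,0,0,0],
  [0,0.02,0.33,0,0,0],
  [0,0.02,0.33,0,0,0],
])

```text
clock: 19.65
tool_pos: [0.5122, 0.1913, 0.1523]
tool_rot: [[-0.18, 0.984, 0.003], [0.984, 0.18, 0.0], [-0.0, 0.003, -1.0]]
ft_force: [-0.6, 0.1, 9.7]
opening: 0.0005
```

No movement at about 10 N, so it may already be snapped and sitting on the hard stop. I'll back off and measure the free height.

Call:
move_arm([
  [0,0,-0.3,0,0,0],
  [0,-0.1,-0.6,0,0,0],
  [0,-0.2,-1,0,0,0],
  [0,-0.25,-1.1,0,0,0],
  [0,-0.25,-1.1,0,0,0],
  [0,-0.25,-1.1,0,0,0],
])

```text
clock: 20.25
tool_pos: [0.5057, 0.1901, 0.1795]
tool_rot: [[-0.18, 0.984, 0.003], [0.984, 0.18, 0.0], [-0.0, 0.003, -1.0]]
ft_force: [0.4, -0.2, -0.0]
opening: 0.0004
```

Run:
```python
from h import *
def med(c,o,nm):
    P=cloud(c,o);f=c["frame"].astype(int);sat=f.max(2)-f.min(2);g=f.mean(2)
    box=np.zeros(g.shape,bool);box[100:330,220:420]=1;gr=box&(sat<25)&(g>70)
    Z=P[...,2]
    print(nm,"flange",[round(1000*np.median(Z[gr&(Z>a)&(Z<b)]),2) for a,b in((.1045,.113),(.150,.160),(.098,.1045))],"tool z",o["tool_pos"][2])
d=dict(np.load("w6.npz"));med(d,dict(tool_pos=d["tp"],tool_rot=d["tr"]),"before")
o=ctrl.get_obs();print(o["ft_force"],o["tool_pos"]);c=capture("wrist");np.savez("w7.npz",**c,tp=o["tool_pos"],tr=o["tool_rot"]);med(c,o,"now")
s=capture("side");cv2.imwrite("pics/c7.png",np.hstack([c["frame"][100:400,140:500],cv2.resize(s["frame"][230:380,190:320],None,fx=2,fy=2)]))
```

```text
before flange [np.float64(109.22), np.float64(155.12), np.float64(102.21)] tool z 0.17963792702249412
[ 0.40642512 -0.17713256 -0.02888589] [0.50573424 0.19007067 0.17948308]
now flange [np.float64(106.75), np.float64(152.68), np.float64(102.23)] tool z 0.17948308168470617
```

View pics/c7.png

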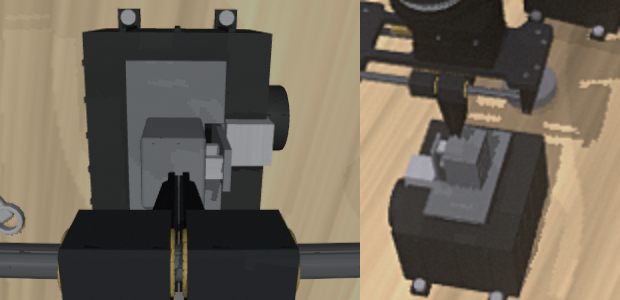

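The cartridge now stays down on its own. Its flange top is 2.5 mm lower than before, 4.5 mm above the catch top, which is the same relation as when it was snapped in housing_a. The tab has sprung back out: its outer edge is 27 px from the block, against 22 px before pressing. I'll retreat and hand in.

Call:
move_arm([
  [0,0,-0.5,0,0,0],
  [0,0,-1.2,0,0,0],
  [0,0,-2,0,0,0],
  [0,0,-2.6,0,0,0],
  [0,0,-3,0,0,0],
  [0,0,-3,0,0,0],
  [0,0,-3,0,0,0],
])

```text
clock: 21.05
tool_pos: [0.5053, 0.19, 0.2538]
tool_rot: [[-0.18, 0.984, 0.002], [0.984, 0.18, -0.0], [-0.0, 0.002, -1.0]]
ft_force: [-1.0, -0.1, 0.0]
opening: 0.0
```

Run:
```python
from h import *
o=ctrl.get_obs();print(o["clock"],o["tool_pos"],o["ft_force"])
c=capture("wrist");Z=cloud(c,o)[...,2];f=c["frame"].astype(int);gr=((f.max(2)-f.min(2))<25)&(f.mean(2)>70)
print([round(1000*float(np.median(Z[gr&(Z>a)&(Z<b)])),1) for a,b in((.1045,.113),(.148,.160),(.098,.1045))])
print(ticket.close_job())
```

```text
21.05 [0.50529836 0.18999337 0.25375097] [-0.97648342 -0.05885559  0.02179733]
[106.7, 152.6, 102.1]
the job is handed in; nothing more can be done
None
```

The cartridge is out of housing_a and in housing_b, the same way round, and my last checks indicate it is snapped in. I handed the job in at about 21 s with the gripper clear and touching nothing.

- **Forces:** I pinched the tab with at most 15 N set. The highest push I read was about 10 N, at the ends of the moves only; there was no reading during them.
- **Height:** With nothing pressing on it, the flange top stays at 106.7 mm, against 109.2 mm before I pressed. It is 4.5 mm above the catch frame, the same as when the cartridge was snapped into housing_a.
- **Tab:** It has sprung back out to about its free position.
- **Catch height:** It looks to be about 10 mm higher than in housing_a, by camera only.
- **What disagreed:** I felt no distinct click. The cartridge dropped at only about 3 N measured, less than the 10–14 N expected, and a second press of nearly 10 N met the hard stop. I did not pull up on it to confirm the snap.

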